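# Lock a hammer-head stud into a slotted strut

## Robot

A 7-joint arm with a two-finger parallel gripper is mounted at the origin on a cart in front of the work surface, level with it; the furniture and walls round the work are solid. World frame = base frame: x ahead of the robot, y to its left, z up, the work surface at z = 0. Lengths are in m, angles in rad, forces in N, time in s.
With the tool pointing down it reaches from about 0.4 to 0.85 m from the base axis. Payload 4.5 kg.
Tool frame: the origin (TCP) lies midway between the tips of the shut fingers; the grasp point (between the pads) lies 19 mm behind it (ctrl.grip_point_offset is the distance from the TCP to the grasp point, in m); z points along the fingers, y is the line along which they close (so a half turn about z gives the same grasp; the last joint's range is limited). The gripper opens to 88 mm and grips with 3 to 60 N. Pads are 18 mm wide; open, the fingers measure 123 mm over their backs; the gripper's body (75 mm by 187 mm) begins 45 mm behind the grasp point.
Start: joints at [1.267, 0.689, -0.195, 1.565, 0.157, 0.902, -0.215], TCP at [0.207, -0.59, 0.239] pointing down, gripper open.
Joint ranges: [-3.01, 3.01], [-0.46, 2.08], [-1.47, 1.51], [0.13, 2.56], [-1, 4.14], [0.04, 2.09], [-2.66, 2.66]. Speed limits (rad/s): [2.57, 2.57, 3.14, 3.14, 3.14, 3.14, 3.14].

## Interface

Orientations are given as a unit quaternion [x, y, z, w].
In Python, from cell import monitor, imaging, ticket, masks_of, ctrl gives the robot as it stands.
- The arm moves only by the tool jog_arm, never from a script. Its argument "deltas" is a list of rows, each a list of 5 numbers: the gripper command: -1 is shut, 1 is fully open, values between are in proportion, then the shift along the world's x, y, z in units of 0.02 m (1.0 is 0.02 m), then the turn about the world's z in units of 90 degrees (1.0 is 90 degrees). A call has 1 to 20 rows; each row shifts and turns the commanded pose from where the row before left it; what a row does not reach is not made up. A row lasts 1/10 s, in which the tool goes at most 50 mm and 8.59 degrees, less where a joint would pass 70% of its speed; a pose out of reach is approached as far as the arm can. A call with a number of a shift or a turn outside -1 to 1 is refused whole. A call with a gripper value outside its range is refused whole. The fingers move at their own pace and stop on an object; the grip force is fixed at half the most. Time passes only in rows, so rows that do not move let the fingers close. It gives the time, the measured TCP pose, the force, the opening and the grip force at its end, in the units of the state.
- monitor.get_state(): the state, without advancing time (a new reading comes with each control period).
- imaging.read_camera(name): name is "scene" or "top" or "wrist"; returns the picture (384x512x3 uint8, red, green, blue); there is no depth.
- imaging.get_calibration(name): a dict with "fx", "fy", "cx", "cy" (pixels), "rvec" (rotation vector, rad) and "tvec" (3), from world to camera coordinates, as OpenCV has them; the wrist camera has in their place "hand_eye" (4x4, takes a point from camera to tool coordinates, whose origin is the TCP and whose axes are the flange's). Camera axes: x right, y down, z forward; pixel columns grow to the right and rows downward; lengths in m; the calibration is good to about 2 mm. A picture is of the moment at which its call begins: read the wrist's pose just before it. get_calibration takes no time and is no camera call.
- ticket.close_job(): hands the job in; it is judged then, once.
Trained networks look in the newest picture that a camera, given by its name, has taken for a name from the list of things; names that differ only in an ending like _2 or _b are one class to them, and where a whole thing is asked for, a point or a joint stands for the part that bears it (a point fixed in the world has none). Each returns a list of dicts, best first, with "p" (0 to 1); they miss things now and then, are a little off and sometimes report something else, mostly with a low value. They report only what shows in the picture. A call takes as long as a camera call. They do not tell look-alikes from the thing itself.
- masks_of(query, camera): "mask" (384x512 bool, what is visible of it) and "rect" ([left, top, width, height] in pixels, round what is visible of it).
The state is a dict: "t": time; "joint_positions": joint angles; "qd": joint speeds; "joint_torque": joint torques, N m; "eef_pos": TCP position; "tool_rot": TCP orientation; "contact_force": force on the tool from outside, world axes, zero at the start; "torque": the same for the moment, N m; "finger_gap": finger opening in m; "finger_force": force on a finger pad.
Only numpy, scipy, OpenCV 4.12 (cv2) and the standard library are available. Lean on these libraries where they do the work, as an engineer would, in place of code of your own. Each camera call takes 0.05 s, during which the arm holds its last target. There are 200 camera calls.

## Task

Take the clamp stud with the narrow head and fit it into the slotted strut at the index clip: push its head lengthwise down through the slot against the spring strip, turn it a quarter turn so that the pointed end of its handle points over the index clip, and let it come up so that the head's grooves catch the slot's lips. Then, without forcing anything, tug it upwards with about 15 N to feel that it holds, and let go, leaving it upright, square across the strut and in line with the clip. Leave the stud with the wide head alone.

Things in the scene. Friction and masses are not known exactly. Their poses are not given: they have to be found in the camera images.
- stud: Loose clamp stud, 68 mm tall, 0.1-0.16 kg, standing on its steel head. Origin: centre of the head's underside; z up the 12 mm shank, x along the head and to the handle's point. Head 37 long (x), 19 wide (y; 12 wide beyond 14 mm from the axis), 9 mm high; two grooves across its top, 9 to 16 mm from the axis on both sides, 3 mm deep (floor at z = 6), a tooth outside each.
- stud_grip (a point): Where to grip the stud: in its handle on the axis, 58 mm above the underside; axes of the stud. Handle: black bar 12 mm thick (y), at heights 44 to 68 mm, from x = -20 mm to a point at x = +26 mm; parallel to the head.
- stud_nose (a point): Pointed end of the stud's handle, 26 mm from its axis along x, 56 mm above its underside.
- wide_stud: Second stud of the same height and handle, but its head is 30 mm wide, too wide for the slot: leave it standing. Same origin and axes.
- strut: Fixed base plate (6 mm) that carries a steel C channel, slot up, ends capped. Origin: centre of the plate's underside on the bench; y along the channel (280 mm), x across it (48 mm), z up. The channel stands on levelling screws: its top lies 56 to 76 mm above the bench, different each time and not part of this pose: find it by touch. Slot in the middle of its top, 22 mm wide.
- base_mid (a point): Middle of the base plate's top under the channel, z = 6 mm; strut axes. Channel 42 mm wide inside. Slot lips have hems 11 to 14 mm from the centre plane, hanging to 7 mm below the channel's top. To turn under them (either way round) the stud's underside must be more than 16.5 mm below the top. Square and within 2 mm of centre, its grooves then rise over the hems.
- strip (a joint): How far (m) the spring strip in the channel is pressed down. Flat strip below the whole slot, free (0) 10 mm below the channel's top; yields from about 3 N plus 0.5 N per mm, solid at 0.014. The stud's head can be turned when over 0.0065; 0.003 once the hems sit in its grooves (underside 13 mm below the top), 0.006 if its teeth are caught on the hems instead.
- index_tip (a point): Upper point of the index clip, a small dark steel clip with pointed top standing on the base plate at the channel's -x side, 29 mm from the middle, point 47.5 mm above the bench. Its place along the strut differs each time; axes of the strut. Do not push it.
There are look-alikes about, which are no part of the job. What is shaped like the stud but orange is not meant.

How it is judged:
By the outcome, as a careful person would: the job done as asked, in the order asked, and still so for the second after the job is handed in, with the robot touching nothing.
It also fails if it takes over 45 s, if anything falls off the work surface, if the arm or the gripper's body presses on something with over 40 N, if the wrist force passes 120 N, or if a joint passes its speed limit or range.

## Working session

There is one attempt and no reset: what is moved stays moved. The work goes in short steps, Python scripts to look and compute and a tool call to move; the robot and the scene stay as the last step left them, time stands still between calls to the robot, and variables do not carry over. Pictures are saved under pics/ and viewed, at most 10 in all, crops included, and the job is handed in when it is done.

Besides the shell and the picture viewer there is one more tool, called after ">>>" as a command line: name --pt "numbers of a row" for each row, then --argument value for the rest. jog_arm: Moves the arm, as the interface text tells. Shifts and turns lie within -1 to 1; 1 stands for 0.02 m of shift or 90 degrees of turn. Its arguments: {"type":"object","properties":{"deltas":{"type":"array"}},"required":["deltas"]}

```bash
mkdir -p pics; ls
python3 - <<'E'
from cell import *
import cv2
s=monitor.get_state();print(s)
for n in("scene","top"):
    im=imaging.read_camera(n);cv2.imwrite(f"pics/{n}0.png",im[...,::-1]);print(n,imaging.get_calibration(n))
    for q in("stud","wide_stud","strut","index_tip"):
        print(q,[(round(d["p"],2),d["rect"]) for d in masks_of(q,n)])
print(imaging.get_calibration("wrist"))
E
python3 -c "
import cv2,numpy as np
a=cv2.imread('pics/scene0.png');b=cv2.imread('pics/top0.png')
cv2.imwrite('pics/a.png',cv2.resize(a,(800,600)));cv2.imwrite('pics/b.png',cv2.resize(b,(800,600)))"
```

```text
pics
{'t': 0.0, 'joint_positions': array([ 1.26678422,  0.69000202, -0.19451895,  1.56633664,  0.15730688,
        0.90250085, -0.21508403]), 'qd': array([-0.00088687, -0.00016455,  0.00120295,  0.00048486, -0.00061651,
        0.00132782, -0.00239581]), 'joint_torque': array([ 1.88676368e-04, -5.27568519e+01, -1.26710437e+00, -1.53432673e+01,
       -5.26467303e-02,  6.40084036e-03,  1.59593210e-04]), 'eef_pos': array([ 0.2068839 , -0.58909523,  0.23790088]), 'tool_rot': array([ 9.85759787e-01,  1.68157019e-01, -2.21972282e-04, -9.00002055e-04]), 'contact_force': array([-0.20073743, -0.64649435,  0.1519879 ]), 'torque': array([ 0.0593756 , -0.00683413,  0.01997643]), 'finger_force': 0.0, 'finger_gap': 0.08795829252656068}
scene {'fx': 407.4474020642528, 'fy': 407.4474020642528, 'cx': 253.5246015170232, 'cy': 192.9609873387204, 'rvec': array([ 1.79280229, -1.12756952,  0.68881012]), 'tvec': array([-0.33288539,  0.25774372,  0.50478896])}
stud [(0.96, [278.2, 221.2, 26.4, 32.1]), (0.58, [240.9, 216.3, 18.0, 33.0])]
wide_stud [(0.97, [306.8, 183.9, 20.9, 33.8])]
strut [(0.66, [123.4, 1
[... 220 characters left out ...]
ay([ 2.11539864, -2.17392202,  0.16274406]), 'tvec': array([-0.10234   ,  0.54787024,  1.16562036])}
stud [(0.51, [290.1, 208.9, 14.7, 13.8])]
wide_stud [(0.6, [288.7, 145.8, 10.5, 19.6])]
strut [(0.63, [92.4, 152.1, 137.4, 58.3])]
index_tip []
{'fx': 328.6474887724274, 'fy': 328.6474887724274, 'cx': 257.3497046839479, 'cy': 194.95029770357806, 'hand_eye': array([[-4.88398123e-04, -9.62785187e-01, -2.70267357e-01,
         6.95034074e-02],
       [ 9.99999627e-01, -6.62690449e-04,  5.53639215e-04,
        -1.02491537e-03],
       [-7.12139231e-04, -2.70266986e-01,  9.62785152e-01,
        -1.47230202e-01],
       [ 0.00000000e+00,  0.00000000e+00,  0.00000000e+00,
         1.00000000e+00]])}
```

View pics/a.png

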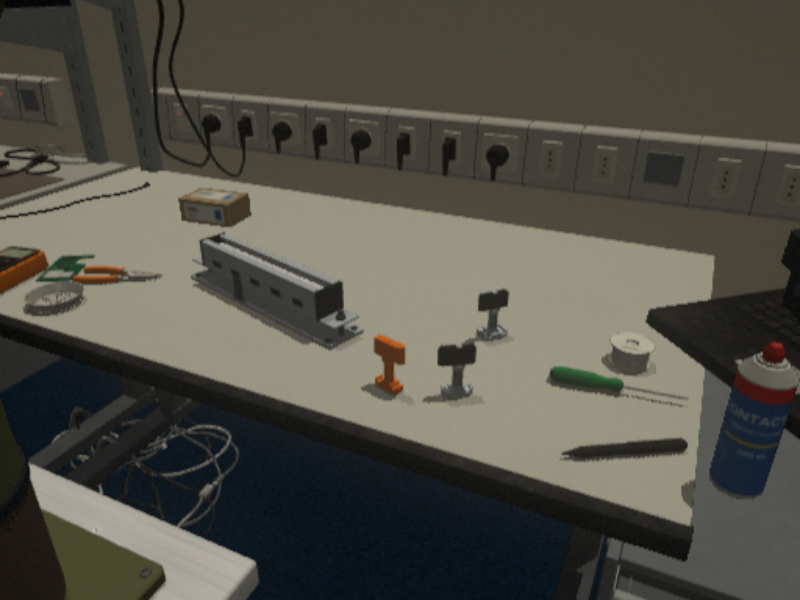

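View pics/b.png

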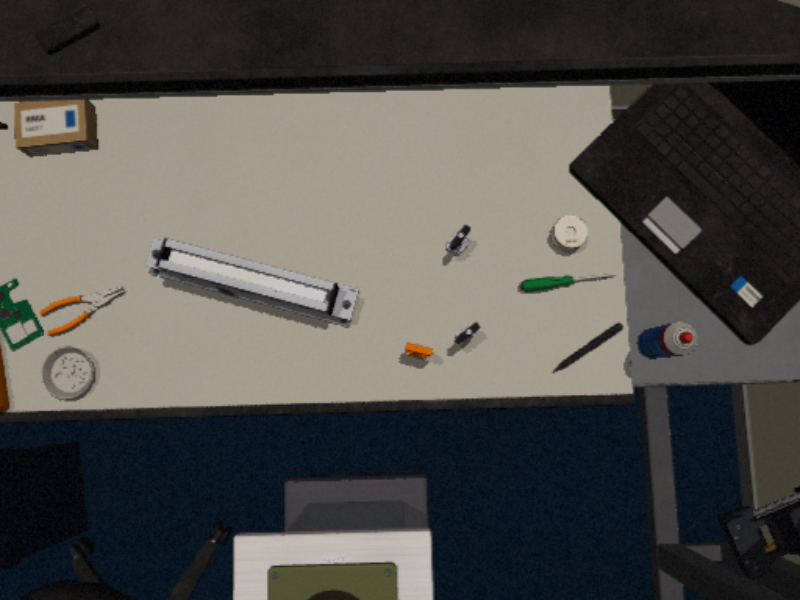

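Scene view: two dark studs at about (456,370) and (493,310), an orange look-alike at (390,365), and the strut with its dark clip at (237,285). The top view shows the same layout, with the clip at (227,292). Next I compute rough positions.

```bash
cat > h.py <<'E'
import numpy as np,cv2
from scipy.spatial.transform import Rotation as R
from cell import *
def cam(n,s=None):
    c=imaging.get_calibration(n);K=np.array([[c["fx"],0,c["cx"]],[0,c["fy"],c["cy"]],[0,0,1]])
    if n=="wrist":
        s=s or monitor.get_state()
        T=np.eye(4);T[:3,:3]=R.from_quat(s["tool_rot"]).as_matrix();T[:3,3]=s["eef_pos"]
        M=np.linalg.inv(T@c["hand_eye"])
    else:
        M=np.eye(4);M[:3,:3]=cv2.Rodrigues(c["rvec"])[0];M[:3,3]=c["tvec"]
    return K,M
def w(n,uv,z,C=None):
    K,M=C or cam(n);d=M[:3,:3].T@np.linalg.inv(K)@np.array([*uv,1.]);o=-M[:3,:3].T@M[:3,3]
    return (o+d*(z-o[2])/d[2])
def px(n,p,C=None):
    K,M=C or cam(n);q=K@(M[:3,:3]@np.array(p)+M[:3,3]);return q[:2]/q[2]
def yaw(s=None):
    s=s or monitor.get_state();m=R.from_quat(s["tool_rot"]).as_matrix();return np.degrees(np.arctan2(m[1,0],m[0,0])),np.degrees(np.arctan2(m[1,1],m[0,1]))
E
python3 - <<'E'
from h import *
k=.64
for nm,uv,z in[("nearstud handle ctr",(467,333),.068),("far stud handle",(460,237),.068),("orange",(419,350),.068),("strut top L lo",(160,255),.066),("plate c1",(148,266),.006),("plate c2",(160,240),.006),("plate c3",(359,293),.006),("plate c4",(350,325),.006),("clip",(227,292),.0475)]:
    print(nm,w("top",(uv[0]*k,uv[1]*k),z).round(4))
for nm,uv,z in[("near",(457,345),.068),("far",(493,293),.068),("clip",(236,270),.0475)]: print(nm,w("scene",(uv[0]*k,uv[1]*k),z).round(4))
print(yaw())
a=cv2.imread('pics/scene0.png')[180:260,230:340];b=cv2.imread('pics/top0.png')[130:240,240:340]
cv2.imwrite('pics/c.png',np.hstack([cv2.resize(a,(440,320),interpolation=2),cv2.resize(b,(291,320),interpolation=2)]))
E
```

```text
nearstud handle ctr [ 0.4608 -0.227   0.068 ]
far stud handle [ 0.6166 -0.2221  0.068 ]
orange [ 0.436 -0.15   0.068]
strut top L lo [0.6006 0.2632 0.066 ]
plate c1 [0.5942 0.3024 0.006 ]
plate c2 [0.6387 0.283  0.006 ]
plate c3 [ 0.5383 -0.054   0.006 ]
plate c4 [ 0.4846 -0.0379  0.006 ]
clip [0.54   0.1588 0.0475]
near [ 0.4629 -0.2272  0.068 ]
far [ 0.6151 -0.2225  0.068 ]
clip [0.5587 0.1783 0.0475]
(np.float64(19.356577535993495), np.float64(-70.6434223521729))
```

View pics/c.png

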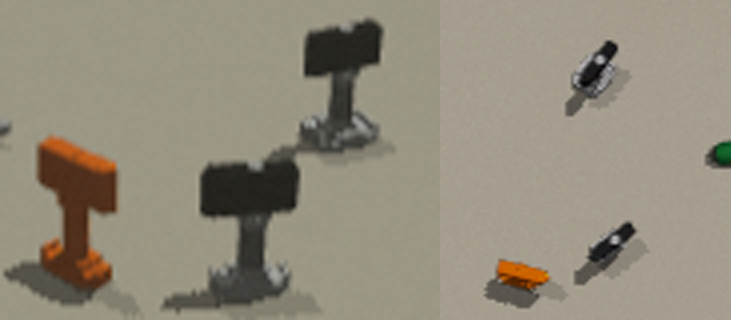

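The crop shows that the far stud's head sticks out on both sides, so it's the wide one. The near stud at (0.461,-0.227) is the narrow one. I'll move over it.

>>> jog_arm --pt "1 0.63 0.9 -0.1 -0.04" --pt "1 0.63 0.9 -0.1 -0.04" --pt "1 0.63 0.9 -0.1 -0.04" --pt "1 0.63 0.9 -0.1 -0.04" --pt "1 0.63 0.9 -0.1 -0.04" --pt "1 0.63 0.9 -0.1 -0.04" --pt "1 0.63 0.9 -0.1 -0.04" --pt "1 0.63 0.9 -0.1 -0.04" --pt "1 0.63 0.9 -0.1 -0.04" --pt "1 0.63 0.9 -0.1 -0.04" --pt "1 0.63 0.9 -0.1 -0.04" --pt "1 0.63 0.9 -0.1 -0.04" --pt "1 0.63 0.9 -0.1 -0.04" --pt "1 0.63 0.9 -0.1 -0.04" --pt "1 0.63 0.9 -0.1 -0.04" --pt "1 0.63 0.9 -0.1 -0.04" --pt "1 0.63 0.9 -0.1 -0.04" --pt "1 0.63 0.9 -0.1 -0.04" --pt "1 0.63 0.9 -0.1 -0.04" --pt "1 0.63 0.9 -0.1 -0.04"

```text
t: 2.5
eef_pos: [0.4599, -0.2289, 0.1988]
tool_rot: [0.896, -0.444, 0.0, -0.0]
contact_force: [-0.0, -0.5, 0.5]
finger_gap: 0.0883
finger_force: 0.0
```

Run:
```python
from h import *
s=monitor.get_state();print(s["t"],s["eef_pos"],yaw(s),s["joint_positions"].round(2))
im=imaging.read_camera("wrist");cv2.imwrite("pics/w1.png",im[...,::-1])
for d in masks_of("stud","wrist"): print(d["p"],d["rect"])
print(px("wrist",(.461,-.227,.068)),px("wrist",(.461,-.227,0)))
```

```text
2.5 [ 0.45993029 -0.22885189  0.19881671] (np.float64(-52.77521951299346), np.float64(-142.7752106626697)) [ 0.22  0.62  0.24  1.96 -0.25  0.6  -1.87]
0.69 [247.8, 148.3, 18.2, 65.0]
0.62 [203.4, 227.7, 41.0, 50.3]
[258.84023508 184.19530265] [258.71736676 168.94794197]
```

View pics/w1.png

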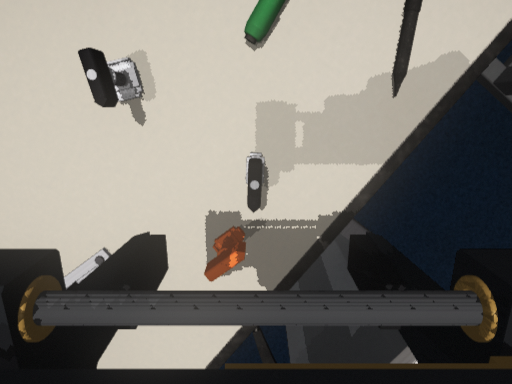

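Run:
```python
from h import *
im=cv2.imread("pics/w1.png");g=im.max(2)
m=((g<70)).astype(np.uint8);m[:140]=0;m[225:]=0;m[:,:235]=0;m[:,275:]=0
n,l,st,ce=cv2.connectedComponentsWithStats(m);i=1+np.argmax(st[1:,4]);print(st[i],ce[i])
for r in range(150,216,2):
    c=np.where(l[r]==i)[0];print(r,(c.min(),c.max()) if len(c) else None,end=" ")
print()
cv2.imwrite("pics/d.png",cv2.resize(im[140:225,220:290],(560,680)[:2],interpolation=2)[:600])
```

```text
[248 159  15  53 578] [254.41522491 183.35986159]
150 None 152 None 154 None 156 None 158 None 160 (np.int64(249), np.int64(260)) 162 (np.int64(249), np.int64(261)) 164 (np.int64(249), np.int64(262)) 166 (np.int64(249), np.int64(261)) 168 (np.int64(249), np.int64(261)) 170 (np.int64(249), np.int64(261)) 172 (np.int64(248), np.int64(261)) 174 (np.int64(249), np.int64(261)) 176 (np.int64(248), np.int64(261)) 178 (np.int64(248), np.int64(261)) 180 (np.int64(248), np.int64(261)) 182 (np.int64(248), np.int64(261)) 184 (np.int64(248), np.int64(261)) 186 (np.int64(248), np.int64(260)) 188 (np.int64(248), np.int64(260)) 190 (np.int64(248), np.int64(260)) 192 (np.int64(248), np.int64(260)) 194 (np.int64(248), np.int64(260)) 196 (np.int64(248), np.int64(260)) 198 (np.int64(248), np.int64(260)) 200 (np.int64(248), np.int64(260)) 202 (np.int64(248), np.int64(260)) 204 (np.int64(248), np.int64(259)) 206 (np.int64(248), np.int64(259)) 208 (np.int64(250), np.int64(257)) 210 (np.int64(252), np.int64(254)) 212 None 214 None
```

View pics/d.png

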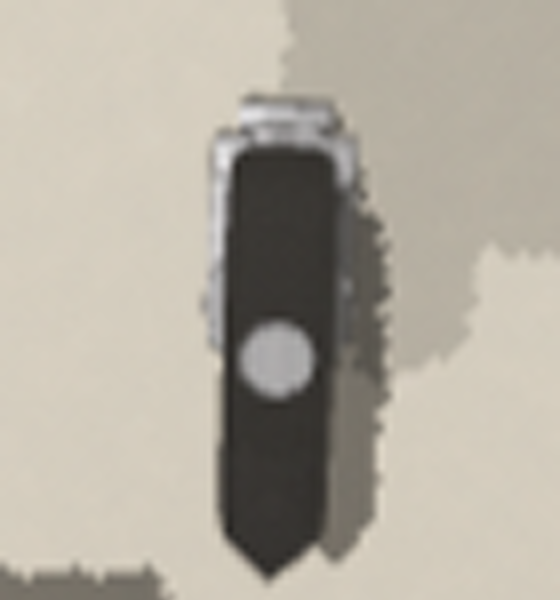

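Run:
```python
from h import *
a=w("wrist",(254.6,185),.068);n=w("wrist",(253.8,212),.066);b=w("wrist",(255.2,159),.068)
print(a,n,b,np.linalg.norm((n-a)[:2]),np.linalg.norm((b-a)[:2]))
d=n-b;print(np.degrees(np.arctan2(d[1],d[0])))
```

```text
[ 0.46347882 -0.22417487  0.068     ] [ 0.44856826 -0.20354153  0.066     ] [ 0.47695861 -0.24257067  0.068     ] 0.025457010985366617 0.022805926845602273
126.03267083663098
```

>>> jog_arm --pt "1 0 0 0 0.09" --pt "1 0 0 0 0.09" --pt "1 0 0 0 0.09" --pt "1 0 0 0 0.09" --pt "1 0 0 0 0.09" --pt "1 0 0 0 0.09" --pt "1 0 0 0 0.09" --pt "1 0 0 0 0.09" --pt "1 0 0 0 0.09" --pt "1 0 0 0 0.09" --pt "1 0 0 0 0.09" --pt "1 0 0 0 0.09" --pt "1 0 0 0 0.09" --pt "1 0 0 0 0.09" --pt "1 0 0 0 0.09" --pt "1 0 0 0 0.09" --pt "1 0 0 0 0.09" --pt "1 0 0 -0.5 0.09" --pt "1 0 0.1 -0.5 0.09" --pt "1 0.1 0.1 -0.5 0.09"

```text
t: 4.6
eef_pos: [0.4603, -0.2274, 0.1686]
tool_rot: [0.576, 0.817, -0.001, 0.0]
contact_force: [0.3, 0.5, -0.7]
finger_gap: 0.0881
finger_force: 0.0
```

>>> jog_arm --pt "1 0 0 0 0.09" --pt "1 0 0 0 0.087" --pt "1 0 0 0 0"

```text
t: 4.9
eef_pos: [0.4604, -0.2271, 0.1686]
tool_rot: [0.46, 0.888, -0.0, -0.0]
contact_force: [0.0, -0.2, -0.2]
finger_gap: 0.088
finger_force: 0.0
```

Run:
```python
from h import *
s=monitor.get_state();print(s["t"],s["eef_pos"],yaw(s),s["joint_positions"].round(2))
im=imaging.read_camera("wrist")[...,::-1];cv2.imwrite("pics/w2.png",im)
u=px("wrist",(.462,-.223,.068));print(u)
x,y=(u-40).astype(int);m=(im.max(2)<70).astype(np.uint8)[y:y+80,x:x+80]
n,l,st,ce=cv2.connectedComponentsWithStats(m);i=l[40,30:50].max();print(x,y,n,i,st,ce)
for r in range(0,80,4):
    c=np.where(l[r]>0)[0];print(r+y,(c.min()+x,c.max()+x) if len(c) else None,end=" ")
```

```text
4.9 [ 0.46044785 -0.2271005   0.16858844] (np.float64(125.26058016083508), np.float64(35.260577876685765)) [ 0.75  0.72 -0.64  1.96  0.66  0.69  0.32]
[261.32463306 192.71764998]
221 152 2 1 [[   0    0   80   80 5717]
 [  31    9   15   60  683]] [[39.68007696 39.62112996]
 [37.99267936 38.48609078]]
152 None 156 None 160 None 164 (np.int64(256), np.int64(262)) 168 (np.int64(253), np.int64(265)) 172 (np.int64(252), np.int64(265)) 176 (np.int64(252), np.int64(266)) 180 (np.int64(252), np.int64(266)) 184 (np.int64(252), np.int64(266)) 188 (np.int64(252), np.int64(266)) 192 (np.int64(252), np.int64(266)) 196 (np.int64(252), np.int64(266)) 200 (np.int64(253), np.int64(266)) 204 (np.int64(253), np.int64(265)) 208 (np.int64(253), np.int64(265)) 212 (np.int64(253), np.int64(265)) 216 (np.int64(253), np.int64(265)) 220 (np.int64(255), np.int64(263)) 224 None 228 None
```

>>> jog_arm --pt "1 0.06 0.1 -0.8 0" --pt "1 0 0 -0.8 0" --pt "1 0 0 -0.8 0" --pt "1 0 0 -0.8 0" --pt "1 0 0 -0.8 0" --pt "1 0 0 -0.8 0" --pt "1 0 0 -0.8 0" --pt "1 0 0 -0.8 0" --pt "1 0 0 -0.08 0" --pt "0 0 0 0 0" --pt "-0.6 0 0 0 0" --pt "-1 0 0 0 0" --pt "-1 0 0 0 0" --pt "-1 0 0 0 0" --pt "-1 0 0 0 0" --pt "-1 0 0 0 0"

```text
t: 6.55
eef_pos: [0.4624, -0.2237, 0.0392]
tool_rot: [0.46, 0.888, 0.0, 0.0]
contact_force: [0.6, -0.4, 0.1]
finger_gap: 0.034
finger_force: 0.0
```

>>> jog_arm --pt "-1 0 0 0 0" --pt "-1 0 0 0 0" --pt "-1 0 0 0 0" --pt "-1 0 0 0 0" --pt "-1 0 0 0 0"

```text
t: 7.05
eef_pos: [0.4622, -0.2238, 0.0391]
tool_rot: [0.46, 0.888, -0.0, -0.0]
contact_force: [-0.4, 0.8, 0.9]
finger_gap: 0.0152
finger_force: 30.0
```

>>> jog_arm --pt "-1 0 0 0.5 0" --pt "-1 0 0 1 0" --pt "-1 0 0 1 0" --pt "-1 0 0 1 0" --pt "-1 0 0 1 0" --pt "-1 0 0 1 0" --pt "-1 0 0 0.5 0"

```text
t: 7.75
eef_pos: [0.4629, -0.2237, 0.1611]
tool_rot: [0.459, 0.888, 0.0, 0.001]
contact_force: [0.6, 0.2, -2.6]
finger_gap: 0.0151
finger_force: 30.0
```

Run:
```python
from h import *
s=monitor.get_state();print(s["t"],s["eef_pos"],yaw(s),s["finger_gap"],s["finger_force"],s["contact_force"],s["torque"])
a=imaging.read_camera("wrist")[...,::-1];b=imaging.read_camera("scene")[...,::-1]
u=px("scene",s["eef_pos"]);x,y=u.astype(int);print(u)
cv2.imwrite("pics/w3.png",np.hstack([cv2.resize(a,(480,360)),cv2.resize(b[max(0,y-60):y+60,x-50:x+50],(300,360),interpolation=2)]))
```

```text
7.75 [ 0.46288483 -0.22369199  0.16107367] (np.float64(125.29075531734757), np.float64(35.29089739004962)) 0.015097107328133805 29.999859631061554 [ 0.55031181  0.22331154 -2.55914117] [ 0.01330035 -0.14308677  0.01899307]
[292.9014628 174.886042 ]
```

View pics/w3.png

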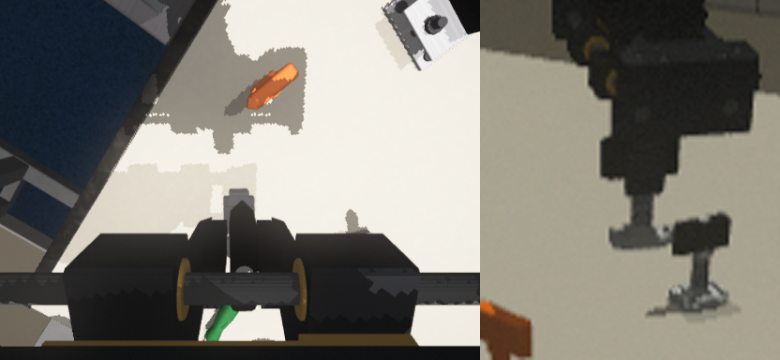

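The stud is held upright, with its nose at the tool's +x. In this view the nose is at (241,201) and the head's end at (237,190). Next I move over the strut to view the clip.

>>> jog_arm --pt "-1 0.26 0.94 0.1 0.02" --pt "-1 0.26 0.94 0.1 0.02" --pt "-1 0.26 0.94 0.1 0.02" --pt "-1 0.26 0.94 0.1 0.02" --pt "-1 0.26 0.94 0.1 0.02" --pt "-1 0.26 0.94 0.1 0.02" --pt "-1 0.26 0.94 0.1 0.02" --pt "-1 0.26 0.94 0.1 0.02" --pt "-1 0.26 0.94 0.1 0.02" --pt "-1 0.26 0.94 0.1 0.02" --pt "-1 0.26 0.94 0.1 0.02" --pt "-1 0.26 0.94 0.1 0.02" --pt "-1 0.26 0.94 0.1 0.02" --pt "-1 0.26 0.94 0.1 0.02" --pt "-1 0.26 0.94 0.1 0.02" --pt "-1 0.26 0.94 0.1 0.02" --pt "-1 0.26 0.94 0.1 0.02" --pt "-1 0.26 0.94 0.1 0.02" --pt "-1 0.26 0.94 0.1 0.03" --pt "-1 0 0 0 0.03"

```text
t: 9.85
eef_pos: [0.5613, 0.1376, 0.1971]
tool_rot: [0.144, 0.99, 0.002, -0.0]
contact_force: [0.1, -0.5, -2.2]
finger_gap: 0.0151
finger_force: 30.0
```

Run:
```python
from h import *
s=monitor.get_state();print(s["t"],s["eef_pos"],yaw(s),s["joint_positions"].round(2),s["contact_force"])
a=imaging.read_camera("wrist")[...,::-1];cv2.imwrite("pics/w4.png",a)
for q in("strut","index_tip"):print(q,[(d["p"],d["rect"]) for d in masks_of(q,"wrist")])
print("clip guess",px("wrist",(.54,.159,.0475)))
cv2.imwrite("pics/w4b.png",cv2.resize(a,(800,600),interpolation=2))
```

```text
9.85 [0.56130375 0.13761622 0.19705695] (np.float64(163.4761314251748), np.float64(73.47601131827587)) [ 0.13  0.79 -0.8   1.74  0.69  0.92  0.32] [ 0.10843578 -0.49781478 -2.17786648]
strut [(0.55, [63.7, 144.3, 366.8, 79.4])]
index_tip [(0.66, [269.9, 144.6, 25.6, 14.8]), (0.5, [240.8, 199.6, 33.8, 133.6])]
clip guess [277.10234792 151.68244245]
```

View pics/w4b.png

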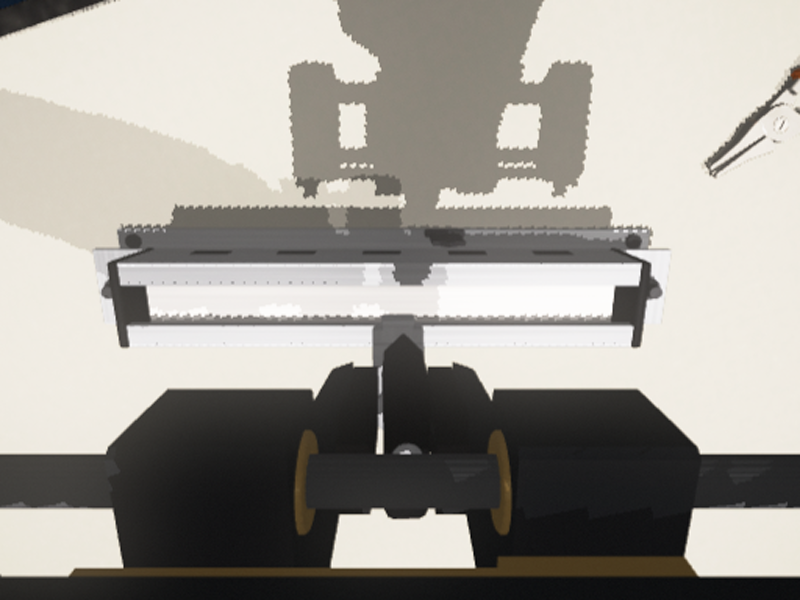

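Strut in view (800-px scale): lips at rows 263–286 and 324–347, ends at columns ~118–647, clip at (446,237). I'll zoom in on the clip and the corners.

Run:
```python
import cv2,numpy as np
a=cv2.imread("pics/w4.png")
f=lambda x,y,W,H,k:cv2.resize(a[y:y+H,x:x+W],(W*k,H*k),interpolation=cv2.INTER_NEAREST)
r1=f(262,138,44,30,8)   # 352x240
l=f(55,140,50,84,4);r=f(385,140,50,84,4)
o=np.zeros((600,800,3),np.uint8);g=np.clip(f(262,138,44,30,10).astype(float)*2.2,0,255).astype(np.uint8)
o[:300,:440]=g;o[:336,460:660]=l[:336];o[260:596,460+0:660]=0;o[:336,460:660]=l
o[340:340+260,460:660]=r[:260];o[310:550,:352]=r1
cv2.imwrite("pics/e.png",o)
```

```text
(no output)
```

View pics/e.png

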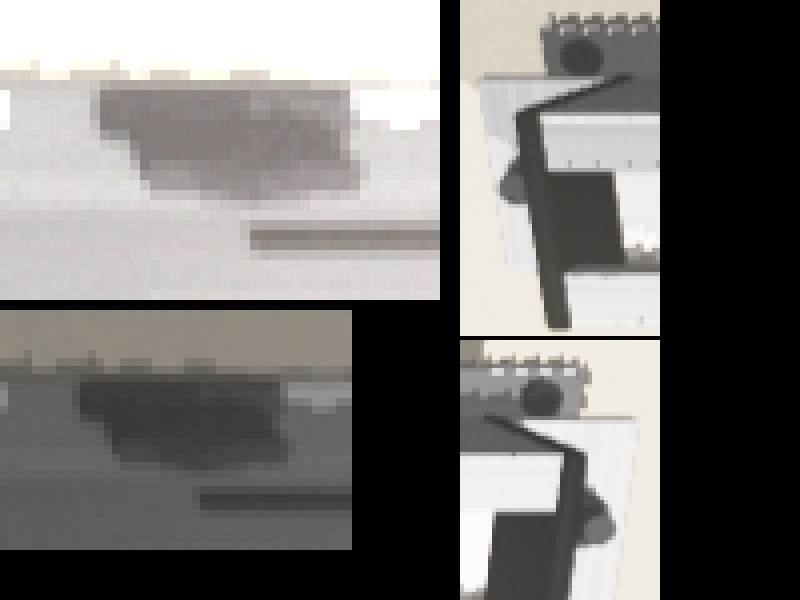

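Run:
```python
from h import *
s=monitor.get_state();m=R.from_quat(s["tool_rot"]).as_matrix()
C=cam("wrist");y=np.radians(73.5);ax=np.array([np.cos(y),np.sin(y)]);nx=np.array([ax[1],-ax[0]])
print("tilt",m[:,2])
for H in(.071,.0745,.078):
    f=w("wrist",(257,182.5),H,C);n=w("wrist",(257,207.5),H,C);f2=w("wrist",(257,168.3),H,C);n2=w("wrist",(257,222),H,C)
    L=w("wrist",(75,168.5),H,C);Rr=w("wrist",(411,168.5),H,C)
    t=w("wrist",(287,157.8),.0475,C)
    c=((f+n)/2)[:2];c2=((f2+n2)/2)[:2]
    print(H,"slotw",(n-f)[:2]@nx,"width",(n2-f2)[:2]@nx,"len",np.linalg.norm(L-Rr),"yaw",np.degrees(np.arctan2(*(Rr-L)[[1,0]])),"centre off",(c-c2)@nx)
    c=(c+c2)/2
    print("  tip",t,"tip rel centre (across,along)",(t[:2]-c)@nx,(t[:2]-c)@ax,"target",c+ax*((t[:2]-c)@ax), "tcp rel target",(s["eef_pos"][:2]-c)@nx,(s["eef_pos"][:2]-t[:2])@ax)
# held stud check: expected nose and head-end pixels
for p in [(.026,0,-.017),(.0185,0,.039-.009)]:
    q=s["eef_pos"]+m@np.array(p);print(px("wrist",q,C))
g=cv2.imread("pics/w4.png").max(2);print([ (r,np.where(g[r,235:285]<62)[0][[0,-1]]+235) for r in range(214,235,3) if (g[r,235:285]<62).any()])
```

```text
tilt [-1.35083081e-03 -5.92018504e-04 -9.99998912e-01]
0.071 slotw 0.0223930879571101 width 0.04813271379824333 len 0.28323814690972826 yaw 73.07190578363571 centre off -0.0005684428054215247
  tip [0.54796066 0.16605719 0.0475    ] tip rel centre (across,along) -0.028645375255940866 0.027400981305734727 target [0.57542641 0.15792146] tcp rel target -0.007052234922395785 -0.027615527789383816
0.0745 slotw 0.02210566070835895 width 0.04751490469891531 len 0.2796026339575364 yaw 73.0719057836357 centre off -0.0005611465382900503
  tip [0.54796066 0.16605719 0.0475    ] tip rel centre (across,along) -0.02765356326364856 0.027386044457457674 target [0.57447544 0.15820315] tcp rel target -0.0060604229301034806 -0.027615527789383816
0.078 slotw 0.021818233459607695 width 0.04689709559958728 len 0.27596712100534454 yaw 73.07190578363567 centre off -0.0005538502711585682
  tip [0.54796066 0.16605719 0.0475    ] tip rel centre (across,along) -0.026661751271356372 0.027371107609180607 target [0.57352448 0.15848484] tcp rel target -0.005068610937811291 -0.027615527789383816
[255.65760135 212.308407  ]
[256.09968876 197.93439257]
[(217, array([255, 260])), (220, array([251, 263])), (223, array([248, 267])), (226, array([246, 269])), (229, array([246, 269])), (232, array([245, 270]))]
```

>>> jog_arm --pt "-1 0.06 0.09 -0.32 -0.0914" --pt "-1 0.06 0.09 -0.32 -0.0914" --pt "-1 0.06 0.09 -0.32 -0.0914" --pt "-1 0.06 0.09 -0.32 -0.0914" --pt "-1 0.06 0.09 -0.32 -0.0914" --pt "-1 0.06 0.09 -0.32 -0.0914" --pt "-1 0.06 0.09 -0.32 -0.0914" --pt "-1 0.06 0.09 -0.32 -0.0914" --pt "-1 0.06 0.09 -0.32 -0.0914" --pt "-1 0.06 0.09 -0.32 -0.0914" --pt "-1 0.06 0.07 -0.32 -0.0914" --pt "-1 0 0 0 0"

```text
t: 11.2
eef_pos: [0.5738, 0.1525, 0.1258]
tool_rot: [0.806, 0.592, -0.001, 0.0]
contact_force: [-1.3, -0.4, -1.1]
finger_gap: 0.0152
finger_force: 30.0
```

Run:
```python
from h import *
s=monitor.get_state();print(s["t"],s["eef_pos"],yaw(s),s["joint_positions"].round(2),s["contact_force"])
a=imaging.read_camera("wrist")[...,::-1];cv2.imwrite("pics/w5.png",a)
cv2.imwrite("pics/w5b.png",cv2.resize(a[60:270,160:360],(570,600),interpolation=cv2.INTER_CUBIC))
m=R.from_quat(s["tool_rot"]).as_matrix()
for p in [(.026,0,-.017),(.0185,0,.039-.009),(.0185,0,.039)]:
    print(px("wrist",s["eef_pos"]+m@np.array(p)))
```

```text
11.2 [0.57377012 0.15245513 0.12584326] (np.float64(72.53949082773634), np.float64(-17.46061156805798)) [-0.16  0.81 -0.31  1.75  0.38  0.64 -1.  ] [-1.29989289 -0.40472069 -1.08606122]
[258.58419769 212.38561533]
[258.0982638  198.15696302]
[258.04084066 193.88060075]
```

View pics/w5b.png

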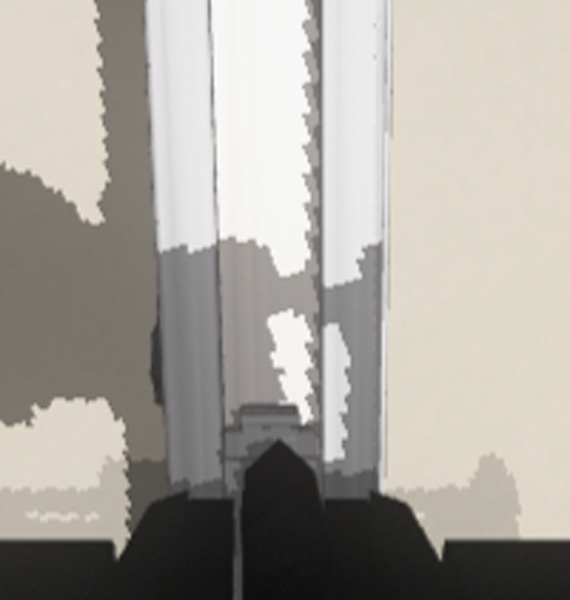

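Run:
```python
from h import *
s=monitor.get_state();C=cam("wrist")
y=np.radians(73.1);ax=np.array([np.cos(y),np.sin(y)]);nx=np.array([ax[1],-ax[0]])
for z in(.0475,.043):
  for rr in (320,360,405):
    t=w("wrist",(160+155/2.85,60+rr/2.85),z,C);d=t[:2]-s["eef_pos"][:2];print(z,rr,t,d@nx,d@ax)
d=np.array([.54796,.16606])-s["eef_pos"][:2];print(d@nx,d@ax)
g=cv2.imread("pics/w5.png").astype(int)
for r in range(165,210,3): print(r,g[r,205:225].max(1))
# top cam check
print(px("top",(.54796,.16606,.0475)))
im=cv2.imread("pics/top0.png").max(2)
u,v=px("top",(.54796,.16606,.0475)).astype(int);print(u,v);print(im[v-8:v+9,u-14:u+15])
```

```text
0.0475 320 [0.55155536 0.18361556 0.0475    ] -0.03050018256515612 0.023317665435322137
0.0475 360 [0.54819459 0.17403493 0.0475    ] -0.030930705508657848 0.01317380637733686
0.0475 405 [0.54431591 0.16297791 0.0475    ] -0.0314275729026297 0.0014667582605417898
0.043 320 [0.5507043  0.18288973 0.043     ] -0.031103490005684374 0.022375777371993442
0.043 360 [0.54727659 0.17311827 0.043     ] -0.03154258812629694 0.012029872431616045
0.043 405 [0.54332066 0.16184102 0.043     ] -0.03204935214939913 8.964275606271853e-05
-0.028836833836568935 0.0054750913645339365
165 [124 123 124 125 125 123 124 124 125 118  81 108 123 130 128 128 126 125
 126 129]
168 [123 123 123 123 124 124 124 124 124 119  86 105 121 129 128 127 124 124
 125 127]
171 [122 122 121 121 121 124 123 123 123 117  75 106 119 128 128 127 124 123
 125 126]
174 [123 122 124 123 123 123 120 121 116  80  63 103 116 128 128 126 123 123
 124 126]
177 [121 122 122 121 122 123 123 116  66  59  65  88 113 127 127 126 123 123
 122 125]
180 [122 122 122 122 123 122 122 117  81  59  63  80 111 123 128 126 123 121
 122 123]
183 [12
[... 2169 characters left out ...]
 89  83  66  67  78  78  54  37  28  21  20  22
   22  45  59  61  61  62  60  54  39  28  37]
 [ 89  88  90  89  88  90  89  88  89  90  90  80  73  56  50  40  33  22
   30  17  30  47  58  56  63  63  59  60  58]
 [ 88  89  89  91  90  89  87  88  90  91  86  86  87  90  89  66  56  41
   40  30  30  32  56  59  62  63  61  60  63]
 [116  96  96  98  92  88  91  88  87  89  90  87  89  88  91  89  88  91
   70  55  51  51  61  63  62  86  70  65  66]
 [164 165 161 165 115  98  90  97  98  90  91  86  89  86  89  88  91  87
   88  88  88  72  64  61  61  76  92 103  96]
 [164 163 166 165 164 165 115 152 166 116  98  91  85  88  90  87  90  89
   88  92  90  87  89  89  86  88  79  80  70]]
```

Run:
```python
from h import *
g=cv2.imread("pics/w4.png").max(2);np.set_printoptions(linewidth=250)
print(g[144:164,264:304])
g=cv2.imread("pics/w5.png").max(2);print(g[168:208,207:224])
for c in("wrist","scene"):
  if c=="scene": imaging.read_camera(c)
  for d in masks_of("index_tip",c): print(c,d["p"],d["rect"])
C=cam("wrist");s=monitor.get_state()
y=np.radians(73.1);ax=np.array([np.cos(y),np.sin(y)]);nx=np.array([ax[1],-ax[0]])
# predicted pixels of clip tip/base for along a in both views
M=R.from_rotvec([0,0,0])
s1=dict(eef_pos=np.array([0.56130375,0.13761622,0.19705695]),tool_rot=np.array([0.144,0.99,0.002,0])/np.linalg.norm([0.144,0.99,0.002,0]))
C1=cam("wrist",s1);c0=np.array([.5748,.158]);
for a in(-6,0,6):
  for z in(.0475,.04,.006):
    p=np.r_[c0-.029*nx+ax*a/1000,z];print(a,z,px("wrist",p,C1).round(1),px("wrist",p,C).round(1),px("scene",p).round(1),px("top",p).round(1))
```

```text
[[121 111 142 141 139 122 123 125 122 108 126 145 141 125 124 125 127 145 144 145 141 125 123 126 128 146 145 145 145 145 146 145 146 145 144 143 145 144 146 146]
 [100 103 118 117 116 100 100 100 101 101 105 120 118 101 100 101 105 121 121 121 119 103 102 103 105 122 122 122 123 130 131 130 129 122 120 121 121 129 131 131]
 [ 95  95  94  95  95  95  96  93  84  80  80  81  81  81  80  80  81  82  82  83  82  82  82  82  83  84  83  83  84  92  92  93  96 108 109 109 110 116 116 118]
 [ 96  97  97  97  97  97  95  86  65  65  63  63  62  64  64  64  65  64  65  65  64  66  66  72  70  71  73  72  71  72  72  72  80 114 134 136 135 135 134 135]
 [ 98  99  98  98  99  99  98  82  61  62  63  62  62  64  62  63  63  63  62  63  64  64  67  74  73  69  70  76  75  77  75  77  82 110 146 147 147 146 147 147]
 [ 99  99  99  99  99  98  97  82  60  62  62  61  60  61  60  63  63  62  62  63  63  61  63  68  67  64  64  68  70  70  75  77  79  97 122 124 127 145 146 143]
 [ 99 100  99  99  99  99  99  89  61  61  60  59  60  60  61  61  61  61  61  60  60  61  61  61  61  61  62  61  62  63 
[... 4917 characters left out ...]
124 120 118]
 [123 122 123 121 122 122 121 121 122 119 105 103 118 127 123 122 117]]
scene 0.64 [151.3, 175.2, 4.0, 19.2]
-6 0.0475 [276.5 157.8] [216.3 204.9] [153.4 176.2] [144.6 184.8]
-6 0.04 [276.  156.5] [217.5 201.9] [153.7 179. ] [145.2 185.2]
-6 0.006 [274.  151.3] [222.1 190.2] [155.3 191.5] [148.2 187.1]
0 0.0475 [283.1 157.9] [215.9 197. ] [151.9 175.5] [142.3 184.2]
0 0.04 [282.4 156.6] [217.1 194.1] [152.3 178.3] [143.  184.6]
0 0.006 [279.8 151.3] [221.8 183.3] [153.8 190.8] [146.  186.5]
6 0.0475 [289.6 157.9] [215.6 188.9] [150.5 174.8] [140.1 183.6]
6 0.04 [288.8 156.6] [216.8 186.3] [150.8 177.6] [140.8 184. ]
6 0.006 [285.6 151.4] [221.6 176.3] [152.4 190. ] [143.8 185.9]
```

Run:
```python
from h import *
np.set_printoptions(linewidth=250)
for k in range(2):
    s=monitor.get_state();a=imaging.read_camera("wrist")[...,::-1]
    print(s["t"],s["eef_pos"],yaw(s),np.abs(s["qd"]).max())
cv2.imwrite("pics/w6.png",a);g=a.max(2);print(g[172:212:1,207:222])
C=cam("wrist",s);c0=np.array([.5748,.158]);y=np.radians(73.1);ax=np.array([np.cos(y),np.sin(y)]);nx=np.array([ax[1],-ax[0]])
for q in(-6,0,6): print(q,[px("wrist",np.r_[c0-.029*nx+ax*q/1000,z],C).round(1) for z in(.0475,.006)])
```

```text
11.4 [0.57440841 0.15260248 0.1269174 ] (np.float64(72.69949573740749), np.float64(-17.30050444593032)) 0.006647286051949712
11.45 [0.5744682  0.15262627 0.12700049] (np.float64(72.66771365544724), np.float64(-17.332289340974572)) 0.0073179883671135705
[[120 120 123 123 122 120 116  85  88 114 131 136 126 124 122]
 [122 123 121 121 121 122 115  73  82 114 132 132 126 125 122]
 [122 122 123 122 121 120 103  61  78 112 129 129 126 124 121]
 [123 123 123 122 121 116  74  58  75 111 126 127 125 125 123]
 [122 123 123 123 120 103  56  61  77 108 126 128 125 124 122]
 [122 121 123 123 118  86  57  62  75 108 125 137 127 123 122]
 [122 122 122 123 120  87  59  61  72 108 126 145 126 123 122]
 [122 122 122 122 118  94  59  61  72 107 126 150 127 124 122]
 [123 122 123 122 120  94  57  61  70 106 125 148 126 123 122]
 [122 121 122 122 119  95  57  61  70 104 123 140 127 124 122]
 [122 123 122 122 119  97  58  59  67 104 121 136 127 123 121]
 [123 121 122 123 120  95  59  58  67 105 121 136 126 123 122]
 [121 123 123 122 117  88  58  59  68 108 120 136 127 123 122]
 [122 122 122 121 117  80  5
[... 1121 characters left out ...]
22 122 122 122 122 118  96 106 122 138 123 122]
 [123 121 122 123 121 122 121 121 119 105 108 120 134 124 121]
 [122 122 122 122 122 122 121 122 121 113 106 118 135 124 121]
 [124 120 123 122 121 121 123 122 121 119 105 117 135 124 121]
 [123 122 121 122 122 122 120 121 121 119 104 119 139 123 122]
 [122 122 121 121 122 120 120 121 121 119 103 120 143 124 121]
 [122 122 122 122 121 119 120 120 122 119 102 117 137 123 122]
 [124 122 121 122 121 120 120 121 122 119 103 115 133 123 122]
 [122 123 122 121 121 121 119 122 121 116  98 116 133 126 121]]
-6 [array([216.2, 205. ]), array([222.1, 190.2])]
0 [array([215.8, 197. ]), array([221.8, 183.3])]
6 [array([215.5, 188.9]), array([221.5, 176.3])]
```

Run:
```python
from h import *
np.set_printoptions(linewidth=250)
s=monitor.get_state();C=cam("wrist",s)
y=np.radians(73.1);ax=np.array([np.cos(y),np.sin(y)]);nx=np.array([ax[1],-ax[0]]);c0=np.array([.5748,.158])
s1=dict(eef_pos=np.array([0.56130375,0.13761622,0.19705695]),tool_rot=None)
# rebuild view-1 rotation from yaw & measured z axis
z=np.array([-1.35083081e-03,-5.92018504e-04,-9.99998912e-01]);x=np.array([np.cos(np.radians(163.476)),np.sin(np.radians(163.476)),0]);x-=z*(x@z);x/=np.linalg.norm(x)
s1["tool_rot"]=R.from_matrix(np.c_[x,np.cross(z,x),z]).as_quat();C1=cam("wrist",s1)
H=.0735
L=w("wrist",(75,168.5),H,C1)[:2];Rr=w("wrist",(411,168.5),H,C1)[:2];L2=w("wrist",(82.5,222),H,C1)[:2]
t=w("wrist",(287,157.8),.0475,C1)[:2]
print("view1 along rel c0: ends",(L-c0)@ax,(Rr-c0)@ax,(L2-c0)@ax,"tip",(t-c0)@ax)
g=cv2.imread("pics/w6.png").max(2)
for r in range(0,70,2): print(r,g[r,232:282:4])
for q in (100,110,120,130): print(q,px("wrist",np.r_[c0+ax*q/1000,H],C))
top=cv2.imread("pics/top0.png").max(2)
for q in(L,Rr,t): print("top px",px("top",np.r_[q,H]))
mid=((L+Rr)/2-c0)@ax
for e in(-160,-150,-140,-130,130,140,150,160):
    print(e,[top[tuple(px("top",np.r_[c0+ax*((mid+(e+d)/1000)) ,H])[::-1].round().astype(int))] for d in range(0,10,2)])
```

```text
view1 along rel c0: ends -0.17672939946950733 0.10452623042093738 -0.1770035851420747 tip 0.002833150935600477
0 [227 227 104  50  39  65  43  92 230 230 230 231 230]
2 [229 229  90  73  33  35  57  89 231 231 231 231 231]
4 [227 228 112  85  60  48  84  79 230 230 230 231 231]
6 [228 228 218  47  74  75  91 125 231 230 230 230 231]
8 [230 230 229 152  68  74  65 232 233 233 232 233 233]
10 [232 233 232 228  59  49 127 207 235 235 235 235 235]
12 [232 232 232 233 195 184 221 233 233 233 233 232 233]
14 [226 227 227 227 225 216 228 229 229 228 228 229 229]
16 [181 182 182 183 183 169 170 172 171 166 166 167 167]
18 [37 35 37 36 39 38 39 40 41 43 44 44 46]
20 [42 43 42 43 43 44 45 46 45 46 48 48 50]
22 [44 42 42 44 46 45 44 46 47 46 49 50 51]
24 [41 42 42 44 44 44 45 45 46 47 46 47 49]
26 [39 39 39 40 40 40 41 41 43 42 42 44 45]
28 [ 34  35  36  35  37  36  36  37  38  41 153 230 233]
30 [ 39  34  35  34  35  36  38  38  38  39 181 232 233]
32 [ 50  35  36  38  38  38  39  39  40  41 188 232 233]
34 [ 56  37  38  39  39  39  40  40  41  42 188 232 233]
36 [ 69  38  39  40  41  40  41  
[... 1090 characters left out ...]
4350277]
top px [100.46157719 170.23119324]
top px [138.77440637 182.45829334]
-160 [np.uint8(138), np.uint8(141), np.uint8(142), np.uint8(141), np.uint8(140)]
-150 [np.uint8(127), np.uint8(16), np.uint8(10), np.uint8(10), np.uint8(29)]
-140 [np.uint8(32), np.uint8(50), np.uint8(62), np.uint8(67), np.uint8(118)]
-130 [np.uint8(199), np.uint8(200), np.uint8(200), np.uint8(198), np.uint8(200)]
130 [np.uint8(24), np.uint8(10), np.uint8(13), np.uint8(9), np.uint8(9)]
140 [np.uint8(20), np.uint8(27), np.uint8(56), np.uint8(56), np.uint8(70)]
150 [np.uint8(66), np.uint8(65), np.uint8(160), np.uint8(160), np.uint8(167)]
160 [np.uint8(171), np.uint8(163), np.uint8(164), np.uint8(164), np.uint8(163)]
```

>>> jog_arm --pt "-1 0.08 0.25 0 0.005" --pt "-1 0.07 0.24 0 0" --pt "-1 0 0 -0.25 0" --pt "-1 0 0 -0.25 0" --pt "-1 0 0 0 0" --pt "-1 0 0 0 0"

```text
t: 12.1
eef_pos: [0.5771, 0.1624, 0.1163]
tool_rot: [0.804, 0.595, -0.0, 0.0]
contact_force: [-0.2, 1.7, -0.8]
finger_gap: 0.0154
finger_force: 30.0
```

Run:
```python
from h import *
s=monitor.get_state();print(s["t"],s["eef_pos"],yaw(s),s["contact_force"])
a=imaging.read_camera("wrist")[...,::-1];cv2.imwrite("pics/w7.png",a);g=a.max(2)
np.set_printoptions(linewidth=250)
for r in(170,185,195,199,202,205,208,211,214,217,220): print(r,g[r,228:286])
```

```text
12.1 [0.5771162  0.16241169 0.11633673] (np.float64(73.04237868057312), np.float64(-16.957640797497373)) [-0.1703522  1.6730568 -0.7620107]
170 [135 136 138 139 141 139 123 101 121 156 157 157 155 151 152 155 156 158 160 160 156 156 158 160 160 161 160 160 160 160 162 161 162 161 161 162 162 161 162 163 164 162 163 157 114  91 124 140 140 138 137 134 134 137 140 141 142 144]
185 [133 132 133 135 137 135 131 113 102 152 153 154 152 149 147 150 154 153 155 159 156 154 154 157 157 157 156 155 157 157 158 156 170 226 245 245 246 245 245 244 221 160 158 154 111 108 197 229 227 226 224 220 222 225 227 228 230 232]
195 [132 130 132 132 135 136 133 110  90 150 151 151 150 145 146 149 149 152 154 156 154 152 152 154 155 155 153 153 154 156 156 156 156 156 155 156 179 245 245 243 221 157 151 114 111 117 202 229 227 225 221 220 222 224 226 228 230 232]
199 [132 129 130 131 134 136 133 110  87 139 150 150 149 145 144 148 150 151 152 156 153 151 151 153 155 154 152 153 153 154 155 155 155 155 179 245 245 245 243 217 218 210 155 152 110 116 201 229 226 225 221 220 222 223 226 227 230 232]
202 [131
[... 957 characters left out ...]
127 129 130 131 130 118  98  84  91 105 111 108 109 112 114 116 125 130 128 134 130 126 107 107 109 102 101  59  63 105 138 135 136 130 113 114 113 114 114 114 111 114 114 125 206 227 224 221 219 218 219 221 224 227 229 225]
217 [129 127 126 128 130 131 130 121 101  85  88 105 111 110 109 109 113 110  83  83  83  84  84  84  81  62  44  37  37  38  39  39  39  46  85 112 115 113 114 114 114 114 106  98  99 126 206 226 225 222 218 216 218 221 222 226 229 231]
220 [130 126 125 127 128 128 130 123 103  96 103  85  86  88  87  87  87  83  85  75  74  71  57  38  37  37  36  35  37  37  37  38  37  36  37  38  40  53  76  94  94  95  94  95  99 133 206 226 224 222 218 216 218 221 223 226 229 231]
```

>>> jog_arm --pt "-1 0 0 -0.15 0" --pt "-1 0 0 -0.15 0" --pt "-1 0 0 -0.15 0" --pt "-1 0 0 -0.1 0" --pt "-1 0 0 0 0"

```text
t: 12.65
eef_pos: [0.5771, 0.1626, 0.1053]
tool_rot: [0.804, 0.595, -0.0, -0.0]
contact_force: [-0.1, 0.2, -1.0]
finger_gap: 0.015
finger_force: 30.0
```

>>> jog_arm --pt "-1 0 0 -0.1 0" --pt "-1 0 0 -0.1 0" --pt "-1 0 0 0 0" --pt "-1 0 0 0 0"

```text
t: 13.05
eef_pos: [0.5775, 0.1629, 0.1021]
tool_rot: [0.804, 0.595, 0.0, 0.0]
contact_force: [-1.1, -0.8, 2.7]
finger_gap: 0.0146
finger_force: 30.0
```

>>> jog_arm --pt "-1 0 0 -0.1 0" --pt "-1 0 0 0 0" --pt "-1 0 0 0 0"

```text
t: 13.35
eef_pos: [0.5775, 0.1629, 0.0999]
tool_rot: [0.804, 0.595, 0.0, 0.0]
contact_force: [-1.3, -0.5, 4.2]
finger_gap: 0.0147
finger_force: 30.0
```

>>> jog_arm --pt "-1 0 0 -0.1 0" --pt "-1 0 0 -0.1 0" --pt "-1 0 0 -0.12 0" --pt "-1 0 0 0 0" --pt "-1 0 0 0 0"

```text
t: 13.85
eef_pos: [0.5775, 0.1629, 0.0936]
tool_rot: [0.804, 0.595, 0.0, 0.0]
contact_force: [-1.7, -1.1, 6.6]
finger_gap: 0.015
finger_force: 30.0
```

>>> jog_arm --pt "-1 -0.007 0.002 0 0.06" --pt "-1 -0.007 0.002 0 0.06" --pt "-1 -0.007 0.002 0 0.06" --pt "-1 -0.007 0.002 0 0.06" --pt "-1 -0.007 0.002 0 0.06" --pt "-1 -0.007 0.002 0 0.06" --pt "-1 -0.007 0.002 0 0.06" --pt "-1 0 0 0 0"

```text
t: 14.65
eef_pos: [0.5772, 0.1625, 0.0937]
tool_rot: [0.567, 0.824, 0.0, 0.001]
contact_force: [-0.2, -0.8, 6.6]
finger_gap: 0.0145
finger_force: 30.0
```

>>> jog_arm --pt "-1 -0.005 0.001 0 0.0725" --pt "-1 -0.005 0.001 0 0.0725" --pt "-1 -0.005 0.001 0 0.0725" --pt "-1 -0.005 0.001 0 0.0725" --pt "-1 -0.005 0.001 0 0.0725" --pt "-1 0 0 0 0.0725" --pt "-1 0 0 0 0.0725" --pt "-1 0 0 0 0.0725" --pt "-1 0 0 0 0" --pt "-1 0 0 0 0"

```text
t: 15.65
eef_pos: [0.5745, 0.1612, 0.0929]
tool_rot: [0.148, 0.989, -0.002, -0.001]
contact_force: [-4.0, -2.1, 7.7]
finger_gap: 0.0149
finger_force: 30.0
```

Run:
```python
from h import *
s=monitor.get_state();print(s["t"],s["eef_pos"],yaw(s),s["contact_force"],s["torque"],np.abs(s["qd"]).max())
a=imaging.read_camera("wrist")[...,::-1];cv2.imwrite("pics/w8.png",a)
cv2.imwrite("pics/w8b.png",cv2.resize(a[130:250,160:360],(800,480),interpolation=cv2.INTER_CUBIC))
```

```text
15.65 [0.57445524 0.16115008 0.09290344] (np.float64(163.00657465569827), np.float64(73.00705593715286)) [-3.95287804 -2.13012272  7.67040575] [-0.76765281  0.6322003  -0.04256085] 0.005741021196833671
```

View pics/w8b.png

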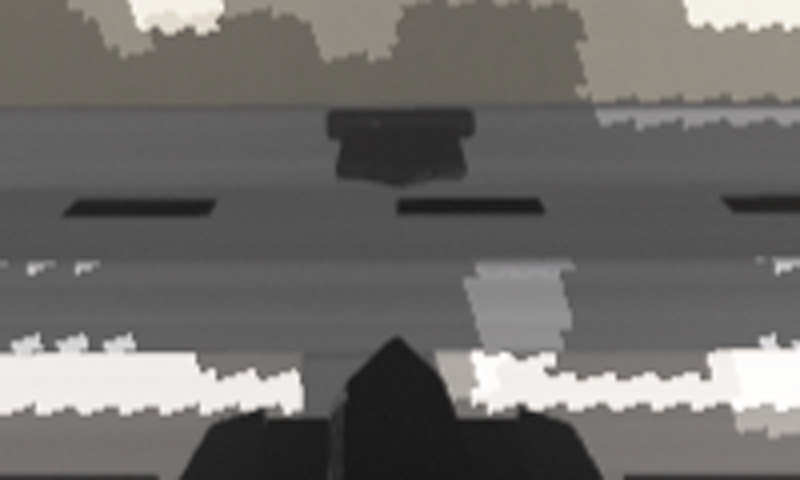

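The clip (tip at crop (400,185)) and the nose (397,337) are almost in one column. I'll compute the offset along the strut.

Run:
```python
from h import *
s=monitor.get_state();print(s["t"],s["eef_pos"],s["contact_force"]);C=cam("wrist",s)
m=R.from_quat(s["tool_rot"]).as_matrix()
H=.075;f=lambda u,v,z:m.T@(w("wrist",(160+u/4,130+v/4),z,C)-s["eef_pos"])*1000
print("nose",f(397,337,s["eef_pos"][2]+.017),"tip",f(400,185,.0475),"clip base",f(400,110,.006))
print("handle mid",f(402,415,s["eef_pos"][2]+.029-.0))
print("far lip outer edge",f(400,262,H),"slot far edge",f(200,350,H),"slit edges",f(200,350,H)[0]-11,f(400,262,H)[0]-24)
```

```text
15.7 [0.57447936 0.16118333 0.09291271] [-3.07011156 -2.10849424  8.09545243]
nose [ 25.12876933   1.49792204 -16.95895665] tip [27.52420274  2.29064842 45.45558163] clip base [32.04830939  2.60390294 86.96327321]
handle mid [ 21.32791484   1.91917057 -28.96809948]
far lip outer edge [23.35495887  2.08504709 17.94825537] slot far edge [ 11.1503558  -24.54229062  18.03917336] slit edges 0.15035579928633247 -0.6450411295626672
```

>>> jog_arm --pt "-1 -0.04 0.055 0 0" --pt "-1 0 0 0 0" --pt "-1 0 0 0.1 0" --pt "-1 0 0 0.1 0" --pt "-1 0 0 0 0" --pt "-1 0 0 0 0"

```text
t: 16.3
eef_pos: [0.5742, 0.1623, 0.0968]
tool_rot: [0.148, 0.989, -0.002, -0.001]
contact_force: [-3.8, -2.9, 4.2]
finger_gap: 0.0149
finger_force: 30.0
```

>>> jog_arm --pt "-1 0 0 0.08 0" --pt "-1 0 0 0.08 0" --pt "-1 0 0 0 0" --pt "-1 0 0 0 0"

```text
t: 16.7
eef_pos: [0.574, 0.1631, 0.0998]
tool_rot: [0.147, 0.989, -0.001, -0.001]
contact_force: [-3.7, -3.3, 1.8]
finger_gap: 0.0149
finger_force: 30.0
```

>>> jog_arm --pt "-1 0 0 0.05 0" --pt "-1 0 0 0 0" --pt "-1 0 0 0 0"

```text
t: 17.0
eef_pos: [0.5738, 0.1628, 0.1002]
tool_rot: [0.147, 0.989, -0.001, -0.001]
contact_force: [-2.5, -4.0, -4.2]
finger_gap: 0.015
finger_force: 30.0
```

>>> jog_arm --pt "-1 0 0 0.05 0" --pt "-1 0 0 0 0" --pt "-1 0 0 0 0"

```text
t: 17.3
eef_pos: [0.5735, 0.1624, 0.1006]
tool_rot: [0.148, 0.989, -0.002, -0.002]
contact_force: [-3.2, -4.9, -12.4]
finger_gap: 0.015
finger_force: 30.0
```

>>> jog_arm --pt "-1 0 0 0.024 0" --pt "-1 0 0 0 0" --pt "-1 0 0 0 0" --pt "-1 0 0 0 0"

```text
t: 17.7
eef_pos: [0.5734, 0.1623, 0.1008]
tool_rot: [0.148, 0.989, -0.002, -0.002]
contact_force: [-2.3, -4.4, -16.4]
finger_gap: 0.015
finger_force: 30.0
```

>>> jog_arm --pt "-1 0 0 -0.05 0" --pt "-1 0 0 -0.045 0" --pt "-1 -0.01 -0.025 0 0" --pt "-1 0 0 0 0" --pt "-1 0 0 0 0"

```text
t: 18.2
eef_pos: [0.5738, 0.1628, 0.1003]
tool_rot: [0.147, 0.989, -0.001, -0.001]
contact_force: [-4.5, -3.9, -8.4]
finger_gap: 0.0152
finger_force: 30.0
```

Run:
```python
from h import *
np.set_printoptions(linewidth=220)
s=monitor.get_state();print(s["t"],s["eef_pos"],yaw(s),s["contact_force"],s["torque"])
a=imaging.read_camera("wrist")[...,::-1];cv2.imwrite("pics/w9.png",a);g=a.max(2)
for r in range(152,182,2): c=np.where(g[r,230:290]<52)[0];print(r,c[[0,-1]]+230 if len(c) else None,end=" ")
print()
for r in range(206,236,3): c=np.where(g[r,240:275]<52)[0];print(r,c[[0,-1]]+240 if len(c) else None,end=" ")
print();print(g[172:180,244:274])
```

```text
18.2 [0.57382323 0.1628388  0.10034733] (np.float64(163.04642245461307), np.float64(73.04665744086638)) [-4.48407942 -3.90192112 -8.44601805] [-0.88545403  0.78292768 -0.03278693]
152 None 154 None 156 None 158 [241 274] 160 [241 274] 162 [241 274] 164 [244 271] 166 [244 271] 168 [243 272] 170 [243 272] 172 [243 272] 174 [252 256] 176 None 178 None 180 [257 289] 
206 None 209 None 212 None 215 [256 260] 218 [253 263] 221 [250 266] 224 [247 268] 227 [246 269] 230 [246 271] 233 [245 272] 
[[48 48 48 48 47 46 45 45 46 46 46 47 45 49 53 56 56 56 56 56 55 55 58 61 60 59 60 54 49 66]
 [52 51 52 51 51 45 45 47 46 46 44 45 47 52 56 56 55 56 56 57 57 58 60 59 60 58 59 60 61 82]
 [76 77 77 75 76 71 63 61 51 50 46 45 47 52 56 56 56 58 66 64 70 76 79 78 78 77 78 78 81 91]
 [88 87 86 88 87 87 81 81 73 72 67 63 62 55 62 64 73 73 78 78 82 87 87 88 88 88 88 88 89 87]
 [84 84 84 85 84 86 84 85 85 84 83 80 79 75 78 78 86 84 84 84 85 85 85 85 85 86 85 86 86 86]
 [83 85 85 84 85 84 84 84 85 84 84 84 85 84 85 85 84 84 85 86 85 85 86 85 85 85 85 87 85 86]
 [84 85 85 84 83 85 85 85 85 84 84 84 83 68 64 65 62 63 62 64 63 64 62 64 63 63 63 63 60 60]
 [84 86 85 85 85 85 84 85 84 84 84 85 79 42 36 35 36 36 34 36 36 35 35 35 35 35 34 35 31 31]]
```

>>> jog_arm --pt "-1 0 0 -0.05 0" --pt "-1 -0.03 -0.025 0 0" --pt "-1 0 0 0 0" --pt "-1 0 0 0 0" --pt "-1 0 0 0 0"

```text
t: 18.75
eef_pos: [0.5739, 0.1631, 0.1001]
tool_rot: [0.147, 0.989, -0.0, -0.0]
contact_force: [-4.2, -3.3, -5.9]
finger_gap: 0.0148
finger_force: 30.0
```

>>> jog_arm --pt "-1 -0.03 -0.03 -0.05 0" --pt "-1 -0.03 -0.03 -0.03 0" --pt "-1 0 0 0 0" --pt "-1 0 0 0 0" --pt "-1 0 0 0 0"

```text
t: 19.25
eef_pos: [0.574, 0.163, 0.0995]
tool_rot: [0.147, 0.989, 0.001, 0.001]
contact_force: [-2.8, -2.0, 5.1]
finger_gap: 0.015
finger_force: 30.0
```

>>> jog_arm --pt "-1 -0.01 -0.01 0.03 0" --pt "-1 0 0 0 0" --pt "-0.8 0 0 0 0" --pt "-0.5 0 0 0 0" --pt "-0.2 0 0 0 0" --pt "0 0 0 0 0" --pt "0 0 0 0 0" --pt "0 0 0 0 0" --pt "0 0 0 0 0"

```text
t: 20.15
eef_pos: [0.5729, 0.1619, 0.0991]
tool_rot: [0.147, 0.989, 0.0, 0.0]
contact_force: [0.1, 0.3, 0.7]
finger_gap: 0.0441
finger_force: 0.0
```

Released. I'll rise straight up and check.

>>> jog_arm --pt "0 0 0 0.3 0" --pt "0 0 0 0.6 0" --pt "0 0 0 1 0" --pt "0 0 0 1 0" --pt "0 0 0 1 0" --pt "0 0 0 1 0" --pt "0 0 0 0.3 0" --pt "0 0 0 0 0" --pt "0 0 0 0 0" --pt "0 0 0 0 0"

```text
t: 21.15
eef_pos: [0.5724, 0.1613, 0.2021]
tool_rot: [0.147, 0.989, -0.001, -0.001]
contact_force: [-0.4, 0.6, -0.6]
finger_gap: 0.0441
finger_force: 0.0
```

Run:
```python
from h import *
s=monitor.get_state();print(s["t"],s["eef_pos"],yaw(s),np.abs(s["qd"]).max())
a=imaging.read_camera("wrist")[...,::-1];cv2.imwrite("pics/w10.png",a)
C=cam("wrist",s);m=R.from_quat(s["tool_rot"]).as_matrix();g=a.max(2)
y=np.radians(73.1);ax=np.array([np.cos(y),np.sin(y)]);nx=np.array([ax[1],-ax[0]])
for r in range(130,240,2):
    c=np.where(g[r,225:300]<52)[0];print(r,(c.min()+225,c.max()+225,len(c)) if len(c) else None,end=" ")
print()
for z in(.120,.112,.130):print(z,px("wrist",np.r_[s["eef_pos"][:2],z],C),px("wrist",np.r_[s["eef_pos"][:2]-nx*.026,z],C))
for d in masks_of("stud","wrist"): print(d["p"],d["rect"])
```

```text
21.15 [0.57235075 0.1613472  0.20213085] (np.float64(163.05457453779022), np.float64(73.05467245999111)) 0.0040219605918527515
130 None 132 None 134 None 136 None 138 None 140 None 142 None 144 (np.int64(248), np.int64(258), 9) 146 (np.int64(248), np.int64(268), 21) 148 (np.int64(250), np.int64(268), 19) 150 (np.int64(250), np.int64(265), 15) 152 (np.int64(259), np.int64(261), 3) 154 None 156 (np.int64(225), np.int64(281), 26) 158 None 160 None 162 None 164 None 166 None 168 None 170 None 172 (np.int64(254), np.int64(257), 4) 174 (np.int64(252), np.int64(259), 8) 176 (np.int64(251), np.int64(261), 11) 178 (np.int64(249), np.int64(262), 13) 180 (np.int64(249), np.int64(263), 10) 182 (np.int64(249), np.int64(263), 4) 184 None 186 (np.int64(248), np.int64(249), 2) 188 (np.int64(248), np.int64(248), 1) 190 (np.int64(248), np.int64(248), 1) 192 None 194 None 196 (np.int64(248), np.int64(248), 1) 198 None 200 None 202 None 204 None 206 None 208 None 210 None 212 None 214 None 216 None 218 None 220 None 222 None 224 None 226 None 228 None 230 None 232 None 234 None 236 None 238 None 
0.12 [256.5416971  202.33996026] [256.47026098 167.23910609]
0.112 [256.58026692 199.23300389] [256.51224721 165.16485711]
0.13 [256.48985703 206.5158896 ] [256.41370441 170.03317383]
0.84 [247.4, 172.6, 20.8, 64.3]
0.72 [247.1, 140.1, 22.9, 11.4]
```

Run:
```python
from h import *
np.set_printoptions(linewidth=250)
s=monitor.get_state();C=cam("wrist",s);d=masks_of("stud","wrist")[0];mk=d["mask"]
print(s["eef_pos"])
for r in range(172,240,4):
    c=np.where(mk[r])[0];print(r,(c.min(),c.max()) if len(c) else None,end=" ")
g=cv2.imread("pics/w10.png").max(2);print()
for r in range(180,238,8): print(r,g[r,238:280])
print("dot col",g[205,245:270]);print(g[196:222:2,256])
y=np.radians(73.1);ax=np.array([np.cos(y),np.sin(y)])
t=w("wrist",(259.5,152.5),.0475,C);n=w("wrist",(255.7,171.5),.118,C);print("tip",t,"nose",n,"along nose-tip mm",(n-t)[:2]@ax*1000)
```

```text
[0.57245908 0.1615283  0.20225084]
172 (np.int64(254), np.int64(258)) 176 (np.int64(249), np.int64(263)) 180 (np.int64(246), np.int64(267)) 184 (np.int64(246), np.int64(267)) 188 (np.int64(246), np.int64(267)) 192 (np.int64(246), np.int64(267)) 196 (np.int64(246), np.int64(266)) 200 (np.int64(245), np.int64(267)) 204 (np.int64(245), np.int64(266)) 208 (np.int64(246), np.int64(265)) 212 (np.int64(247), np.int64(264)) 216 (np.int64(247), np.int64(264)) 220 (np.int64(248), np.int64(264)) 224 (np.int64(248), np.int64(264)) 228 (np.int64(248), np.int64(264)) 232 (np.int64(248), np.int64(263)) 236 (np.int64(251), np.int64(261)) 
180 [223 223 223 223 223 223 220 196 132  87  68  46  46  47  47  54  56  55  55  54  51  51  49  47  47  51  72  88  87  96 121 185 226 226 226 226 226 226 227 229 241 246]
188 [222 222 222 223 223 223 219 188 196 142  50  52  55  54  57  57  58  59  58  57  60  58  57  55  54  54  57  91  98 143 194 226 226 226 226 226 227 226 231 247 246 247]
196 [107 106 107 108 107 108 105 106 147 111  51  55  56  59  57  58  57  57  58  60  58  60  59  58  57  55  70 132 122 
[... 503 characters left out ...]
59  62 118 225 226 226 225 226 226 226 226 227 227 227 227 227 228 226]
228 [226 226 225 225 226 227 226 225 219 166  60  61  61  64  65  65  64  63  64  63  63  65  62  61  60  74 147 226 225 226 226 227 226 227 227 227 227 227 228 227 226 226]
236 [226 226 225 226 226 225 225 225 225 222 182  76  62  65  65  66  65  65  65  66  64  65  66  64  70 132 225 225 226 226 226 226 226 226 225 225 226 226 225 226 226 225]
dot col [173 197 147  57  59  57  61  60  60  60  59  60  60  61  61  60  59  58  56  95 199 191 184 204 200]
[ 58  58  60  59  60  62 193 204 205 206 205 144  62]
tip [0.54854043 0.17147569 0.0475    ] nose [0.55079183 0.16754755 0.118     ] along nose-tip mm -3.1040144837056585
```

Run:
```python
from h import *
np.set_printoptions(linewidth=250)
s=monitor.get_state()
a=imaging.read_camera("wrist")[...,::-1];g=a.max(2);print(s["eef_pos"]);print(g[142:156,240:280]);print(g[168:176,246:268])
C=cam("wrist",s);H=.075
# y-scale check: tool axis through fingers: bright/dark edges of fingers
print(g[300,60:460:4])
```

```text
[0.57252819 0.16164733 0.20237638]
[[ 80  80  80  80  80  80  76  62  62  62  62  62  62  62  62  62  64  64  63  66  65  65  65  64  66  65  66  67  67  71  68  73 100 100  99 100 101 102 101 101]
 [ 81  83  82  84  84  83  72  50  50  49  50  49  49  50  50  50  50  50  51  51  51  52  57  59  58  58  59  59  60  60  59  71 121 122 121 121 121 120 123 122]
 [ 83  84  84  85  84  82  70  50  51  50  51  48  51  51  50  50  50  50  51  50  52  52  55  55  56  57  59  60  62  62  61  75 122 106 110 126 125 125 126 125]
 [ 84  84  84  83  83  82  69  50  50  50  49  47  48  48  48  49  48  49  48  49  49  50  47  49  49  50  54  53  54  63  61  69 101  85  87 107 120 104 105 106]
 [ 84  83  83  82  83  82  73  50  49  48  46  47  48  47  49  48  47  47  48  46  47  49  48  46  47  47  48  48  50  55  57  67  84  84  84  87 102  84  85  85]
 [ 83  84  82  81  83  83  81  69  66  51  47  47  47  48  47  46  47  49  46  48  48  48  48  49  48  49  49  49  52  61  71  76  84  84  84  84  84  84  84  84]
 [ 83  82  82  83  82  83  83  82  78  53  46  47  47  47  49  48  47  47  48  49  48  
[... 1549 characters left out ...]
 91  90  92  91  91  92  91 113]
 [186 186 187 187 181 145 130  56  45  44  45  45  57  77  90  88  90  91  90  90  89 101]
 [184 184 185 184 178 114  57  45  46  44  46  44  46  56  77  90  89  89  90  89  90 101]
 [186 186 187 181 140  94  44  45  44  45  45  45  45  47  57  77  91  90  90  92 103 161]
 [187 187 183 139  70  46  44  44  45  46  45  46  46  45  48  58  78  91  92  92 113 191]]
[40 37 39 30 21 21 20 21 21 20 20 22 21 21 20 20 71 62 45 36 36 37 37 37 36 38 39 39 40 41 42 42 43 43 46 46 48 48 49 51 51 53 53 54 53 56 56 55 55 55 57 57 56 55 53 53 52 52 50 54 55 54 53 52 47 42 41 47 46 46 45 45 43 40 37 36 42 43 42 42 34 61 70
 68 16 15 25 23 24 24 24 24 24 22 23 24 23 25 23 23]
```

The stud sits about 2.5 mm short of the clip along the strut, because it moved when released. I'll nudge it with loosely closed fingers, since it can slide along the slot.

>>> jog_arm --pt "0 0.02 0.06 -0.6 0" --pt "0 0 0 -1 0" --pt "0 0 0 -1 0" --pt "0 0 0 -1 0" --pt "0 0 0 -0.9 0" --pt "0 0 0 -0.5 0" --pt "0 0 0 0 0" --pt "0 0 0 0 0" --pt "0 0 0 0 0"

```text
t: 22.25
eef_pos: [0.5738, 0.1635, 0.1039]
tool_rot: [0.147, 0.989, 0.001, 0.001]
contact_force: [0.5, 0.5, -0.2]
finger_gap: 0.0438
finger_force: 0.0
```

>>> jog_arm --pt "0 -0.005 -0.02 0 0" --pt "-0.3 0 0 0 0" --pt "-0.5 0 0 0 0" --pt "-0.6 0 0 0 0" --pt "-0.63 0 0 0 0" --pt "-0.63 0 0 0 0" --pt "-0.63 0 0 0 0" --pt "-0.63 0 0 0 0" --pt "-0.63 0 0 0 0"

```text
t: 23.15
eef_pos: [0.5732, 0.1622, 0.1031]
tool_rot: [0.147, 0.989, -0.0, -0.0]
contact_force: [-0.3, -1.6, 2.6]
finger_gap: 0.0163
finger_force: 10.1
```

```bash
cat > m.py <<'E'
from h import *
s=monitor.get_state();print(s["t"],s["eef_pos"],yaw(s),s["contact_force"],s["finger_gap"])
g=imaging.read_camera("wrist").max(2)
c=imaging.get_calibration("wrist");h=s["eef_pos"][2]+.147
def y(col,row,z):
    v=(row-c["cy"])/c["fy"];d=(h-z)/(.9628-.2703*v);return (col-c["cx"])*d/c["fx"]*1000+c["hand_eye"][1,3]*1000
def rows(r0,r1,th=54):
    for r in range(r0,r1,2):
        k=np.where(g[r,238:280]<th)[0];print(r,(k.min()+238,k.max()+238,len(k)) if len(k) else None,end=" ")
    print()
rows(142,182);rows(182,226,75)
E
python3 m.py
```

```text
23.15 [0.57315614 0.16223876 0.10310537] (np.float64(163.03975554816301), np.float64(73.03975353461193)) [-0.34749122 -1.57881223  2.61316297] 0.016335934777195173
142 None 144 None 146 None 148 None 150 None 152 None 154 None 156 None 158 (np.int64(242), np.int64(275), 34) 160 (np.int64(242), np.int64(275), 34) 162 (np.int64(242), np.int64(275), 34) 164 (np.int64(245), np.int64(272), 28) 166 (np.int64(245), np.int64(272), 28) 168 (np.int64(244), np.int64(273), 30) 170 (np.int64(244), np.int64(273), 23) 172 (np.int64(244), np.int64(273), 20) 174 (np.int64(256), np.int64(258), 3) 176 None 178 (np.int64(258), np.int64(279), 22) 180 (np.int64(258), np.int64(279), 22) 
182 (np.int64(258), np.int64(279), 22) 184 None 186 None 188 None 190 None 192 None 194 None 196 None 198 None 200 None 202 None 204 None 206 None 208 None 210 None 212 (np.int64(256), np.int64(259), 4) 214 (np.int64(254), np.int64(261), 8) 216 (np.int64(252), np.int64(263), 12) 218 (np.int64(250), np.int64(266), 17) 220 (np.int64(248), np.int64(268), 21) 222 (np.int64(246), np.int64(269), 24) 224 (np.int64(246), np.int64(270), 25)
```

>>> jog_arm --pt "-0.63 0.015 0.05 0 0" --pt "-0.63 0 0 0 0" --pt "-0.63 0 0 0 0" --pt "-0.5 0 0 0 0" --pt "-0.3 0 0 0 0" --pt "0 0 0 0 0" --pt "0 0 0 0 0" --pt "0 0 0 0 0"

```text
t: 24.0
eef_pos: [0.5735, 0.1642, 0.1032]
tool_rot: [0.147, 0.989, 0.001, -0.0]
contact_force: [-0.2, 1.3, -0.3]
finger_gap: 0.0441
finger_force: 0.0
```

```bash
python3 m.py
```

```text
24.0 [0.57346745 0.16420231 0.10315761] (np.float64(163.0724207154582), np.float64(73.0724098222361)) [-0.23172925  1.26420334 -0.34847845] 0.04405830597684252
142 None 144 None 146 None 148 None 150 None 152 None 154 None 156 None 158 (np.int64(239), np.int64(272), 34) 160 (np.int64(239), np.int64(272), 34) 162 (np.int64(239), np.int64(272), 34) 164 (np.int64(242), np.int64(269), 28) 166 (np.int64(242), np.int64(269), 28) 168 (np.int64(241), np.int64(269), 29) 170 (np.int64(241), np.int64(270), 30) 172 (np.int64(241), np.int64(270), 30) 174 (np.int64(250), np.int64(259), 10) 176 None 178 None 180 (np.int64(255), np.int64(279), 25) 
182 (np.int64(254), np.int64(279), 26) 184 None 186 None 188 None 190 None 192 None 194 None 196 None 198 None 200 None 202 None 204 None 206 None 208 None 210 None 212 (np.int64(249), np.int64(249), 1) 214 (np.int64(246), np.int64(252), 7) 216 (np.int64(244), np.int64(254), 11) 218 (np.int64(242), np.int64(256), 15) 220 (np.int64(241), np.int64(258), 18) 222 (np.int64(239), np.int64(260), 22) 224 (np.int64(238), np.int64(261), 24)
```

>>> jog_arm --pt "0 0.02 0.05 0 0" --pt "-0.3 0 0 0 0" --pt "-0.5 0 0 0 0" --pt "-0.6 0 0 0 0" --pt "-0.63 0 0 0 0" --pt "-0.63 0 0 0 0" --pt "-0.63 0.01 0.04 0 0" --pt "-0.63 0 0 0 0" --pt "-0.63 0 0 0 0"

```text
t: 24.95
eef_pos: [0.5739, 0.1646, 0.1029]
tool_rot: [0.148, 0.989, -0.001, -0.0]
contact_force: [-1.1, -3.3, 0.6]
finger_gap: 0.0162
finger_force: 8.5
```

```bash
python3 m.py
```

```text
24.95 [0.57393608 0.16463241 0.10292603] (np.float64(163.02403590077682), np.float64(73.02404698869083)) [-1.11155111 -3.28934421  0.62879567] 0.016188063653639555
142 None 144 None 146 None 148 None 150 None 152 None 154 None 156 None 158 (np.int64(238), np.int64(271), 33) 160 (np.int64(238), np.int64(271), 32) 162 (np.int64(238), np.int64(271), 34) 164 (np.int64(242), np.int64(268), 27) 166 (np.int64(241), np.int64(268), 28) 168 (np.int64(241), np.int64(269), 29) 170 (np.int64(240), np.int64(261), 22) 172 (np.int64(240), np.int64(254), 15) 174 (np.int64(251), np.int64(254), 4) 176 None 178 (np.int64(255), np.int64(279), 25) 180 (np.int64(254), np.int64(279), 26) 
182 (np.int64(254), np.int64(279), 26) 184 None 186 None 188 None 190 None 192 None 194 None 196 None 198 None 200 None 202 None 204 None 206 None 208 None 210 None 212 (np.int64(257), np.int64(260), 4) 214 (np.int64(254), np.int64(262), 9) 216 (np.int64(253), np.int64(264), 12) 218 (np.int64(250), np.int64(266), 17) 220 (np.int64(248), np.int64(268), 21) 222 (np.int64(247), np.int64(269), 23) 224 (np.int64(247), np.int64(270), 24)
```

>>> jog_arm --pt "-0.5 0 0 0 0" --pt "-0.3 0 0 0 0" --pt "0 0 0 0 0" --pt "0 0 0 0 0" --pt "0 0 0 0 0"

```text
t: 25.5
eef_pos: [0.5742, 0.1661, 0.1033]
tool_rot: [0.147, 0.989, 0.001, 0.0]
contact_force: [-0.6, 0.1, -0.7]
finger_gap: 0.0439
finger_force: 0.0
```

```bash
python3 m.py
```

```text
25.5 [0.57419113 0.16613162 0.1032743 ] (np.float64(163.07602220246756), np.float64(73.0760248569779)) [-0.58874161  0.06026377 -0.6633226 ] 0.043931607997302245
142 None 144 None 146 None 148 None 150 None 152 None 154 None 156 None 158 (np.int64(238), np.int64(269), 32) 160 (np.int64(238), np.int64(269), 32) 162 (np.int64(238), np.int64(269), 32) 164 (np.int64(239), np.int64(266), 28) 166 (np.int64(239), np.int64(266), 28) 168 (np.int64(238), np.int64(266), 29) 170 (np.int64(238), np.int64(266), 29) 172 (np.int64(238), np.int64(266), 29) 174 (np.int64(248), np.int64(255), 8) 176 None 178 (np.int64(271), np.int64(279), 9) 180 (np.int64(252), np.int64(279), 28) 
182 (np.int64(251), np.int64(279), 29) 184 None 186 None 188 None 190 None 192 None 194 None 196 None 198 None 200 None 202 None 204 None 206 None 208 None 210 None 212 (np.int64(245), np.int64(247), 3) 214 (np.int64(243), np.int64(249), 7) 216 (np.int64(241), np.int64(251), 11) 218 (np.int64(238), np.int64(253), 16) 220 (np.int64(238), np.int64(255), 18) 222 (np.int64(238), np.int64(257), 20) 224 (np.int64(238), np.int64(258), 21)
```

>>> jog_arm --pt "0 0.02 0.05 0 0" --pt "-0.3 0 0 0 0" --pt "-0.5 0 0 0 0" --pt "-0.6 0 0 0 0" --pt "-0.63 0 0 0 0" --pt "-0.63 0 0 0 0" --pt "-0.63 0.005 0.03 0 0" --pt "-0.63 0 0 0 0" --pt "-0.63 0 0 0 0" --pt "-0.5 0 0 0 0" --pt "-0.3 0 0 0 0" --pt "0 0 0 0 0" --pt "0 0 0 0 0" --pt "0 0 0 0 0"

```text
t: 26.95
eef_pos: [0.5747, 0.1678, 0.1033]
tool_rot: [0.147, 0.989, 0.001, 0.0]
contact_force: [-0.9, 0.3, 0.6]
finger_gap: 0.0439
finger_force: 0.0
```

```bash
python3 m.py
```

```text
26.95 [0.57467647 0.16783865 0.10326769] (np.float64(163.08148122337815), np.float64(73.0814815457341)) [-0.86199028  0.26700025  0.59082575] 0.043892798438063624
142 None 144 None 146 None 148 None 150 None 152 None 154 None 156 None 158 (np.int64(238), np.int64(267), 30) 160 (np.int64(238), np.int64(267), 30) 162 (np.int64(238), np.int64(267), 30) 164 (np.int64(238), np.int64(263), 26) 166 (np.int64(238), np.int64(263), 26) 168 (np.int64(238), np.int64(264), 27) 170 (np.int64(238), np.int64(264), 27) 172 (np.int64(238), np.int64(264), 27) 174 (np.int64(245), np.int64(252), 8) 176 None 178 (np.int64(276), np.int64(279), 4) 180 (np.int64(249), np.int64(279), 31) 
182 (np.int64(249), np.int64(279), 31) 184 None 186 None 188 None 190 None 192 None 194 None 196 None 198 None 200 None 202 None 204 None 206 None 208 None 210 None 212 (np.int64(243), np.int64(245), 3) 214 (np.int64(241), np.int64(247), 7) 216 (np.int64(239), np.int64(249), 11) 218 (np.int64(238), np.int64(251), 14) 220 (np.int64(238), np.int64(253), 16) 222 (np.int64(238), np.int64(255), 18) 224 (np.int64(238), np.int64(256), 19)
```

>>> jog_arm --pt "0 0 0 0.3 0" --pt "0 0 -0.05 0.6 0" --pt "0 0 -0.05 1 0" --pt "0 0 -0.1 1 0" --pt "0 0 -0.1 1 0" --pt "0 0 0 1 0" --pt "0 0 0 0 0" --pt "0 0 0 0 0" --pt "0 0 0 0 0"

```text
t: 27.9
eef_pos: [0.5741, 0.1605, 0.2004]
tool_rot: [0.147, 0.989, -0.0, -0.001]
contact_force: [-0.1, -0.3, -0.1]
finger_gap: 0.0443
finger_force: 0.0
```

```bash
python3 m.py
python3 - <<'E'
from h import *
np.set_printoptions(linewidth=250)
g=imaging.read_camera("wrist").max(2);print(monitor.get_state()["eef_pos"])
print(g[148:156,244:276])
for r in range(176,242,6): print(r,g[r,240:272])
y=np.radians(73.1);ax=np.array([np.cos(y),np.sin(y)]);nx=np.array([ax[1],-ax[0]])
imaging.read_camera("scene")
for d in masks_of("stud","scene"): print(d["p"],d["rect"])
E
```

```text
27.9 [0.57409085 0.16052896 0.20039752] (np.float64(163.05236887411058), np.float64(73.05242788224616)) [-0.09210434 -0.34481994 -0.08556689] 0.04430915782530553
142 (np.int64(247), np.int64(261), 15) 144 (np.int64(248), np.int64(269), 22) 146 (np.int64(250), np.int64(269), 20) 148 (np.int64(250), np.int64(269), 20) 150 (np.int64(256), np.int64(262), 7) 152 None 154 (np.int64(260), np.int64(279), 20) 156 None 158 None 160 None 162 None 164 None 166 None 168 None 170 (np.int64(257), np.int64(260), 4) 172 (np.int64(255), np.int64(262), 8) 174 (np.int64(253), np.int64(264), 12) 176 (np.int64(252), np.int64(265), 14) 178 (np.int64(252), np.int64(266), 15) 180 (np.int64(251), np.int64(266), 9) 
182 (np.int64(251), np.int64(267), 17) 184 (np.int64(251), np.int64(267), 17) 186 (np.int64(251), np.int64(267), 17) 188 (np.int64(251), np.int64(267), 17) 190 (np.int64(251), np.int64(267), 17) 192 (np.int64(251), np.int64(267), 17) 194 (np.int64(251), np.int64(267), 17) 196 (np.int64(251), np.int64(267), 17) 198 (np.int64(251), np.int64(267), 17) 200 (np.int64(251), np.int64(266), 16) 202 (np.int
[... 2118 characters left out ...]
223 224 219 164  59  72 137 201 204 201 201 203 207 205 203 200 201 174  62  64 119 226 227 227 227]
218 [226 226 226 225 226 226 226 225 226 220 166  61  63  64  66  64  65  67  65  65  65  65  65  64  64  62  71 137 226 227 227 228]
224 [226 226 226 226 226 226 226 226 226 216 118  62  64  66  65  67  66  66  64  66  66  65  64  66  64  63  74 149 227 228 228 227]
230 [227 227 227 227 226 226 226 226 226 217 118  63  64  66  66  67  67  67  66  66  67  65  66  66  64  62  76 150 227 226 227 226]
236 [226 226 227 226 226 226 226 226 228 227 227 223 193 184 180 180 179 179 180 175 143 143 143 149 183 200 226 226 227 226 226 227]
0.65 [147.7, 138.3, 22.2, 30.7]
0.65 [239.2, 214.3, 19.9, 34.0]
```

```bash
python3 -c "
from cell import ticket
print(ticket.close_job())"
```

```text
the job is handed in; nothing more can be done
None
```

The narrow stud is fitted in the slot at the index clip with its head's grooves caught on the lips. It held a tug of about 15 N and was released upright, square across the strut. By camera its point is about 1 mm off the clip along the strut, after I nudged it 2 mm closer following release. The job was handed in at about 28 s, and no verdict was returned.

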